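# Tip the knob feeder over to its other chute and let the batch run

### The job

The cabinet shop's knob feeder is tipped towards one tray and the next batch should go to the other. Push the seesaw gate over its pivot with a fingertip so that it leans to the other chute, and only then press the release cap down and keep it down until all three wooden knobs have run into the tray on that side; then let the cap come up and move clear. Do not touch or lift the knobs, and leave everything else on the bench where it is.

Things in the scene. Friction and masses are not known exactly. Their poses are not given: they have to be found in the camera images.
- feeder: Knob feeder of plywood and white board, fixed, base 290 x 700 x 12 mm. Origin: on the bench, 75 mm below the middle of the gate's pivot. x away from the robot, y left along the gate, z up. The feed lane rises towards +x (x 26 to 208 mm, walls at y +-24, 162 mm high); knobs drop off its low end into the gate's middle and roll to its low end, down that chute (y +-130 to 205), into that tray.
- gate (a joint): Seesaw gate: aluminium trough 240 x 52 mm along the feeder's y. Radians, 0 level, stops at +-0.2. Positive: left (+y) end up, knobs would go right; negative: right end up, knobs go left. A steel weight on a post (22 mm wide, top 110 mm over the pivot, 31 mm to the robot's side) makes it fall to the side it leans to: past level it drops to the other stop. About 1 N on a pad moves it.
- pad_left (a point): Top centre of the gate's left (+y) finger pad: flat aluminium tab, 40 mm along y, 46 along x, 6 thick, on the robot's side of the trough; 100 mm left and 52 mm nearer the robot than the pivot's middle, 14 mm over the pivot when level. The trough's front wall is 26 mm beyond this point, 32 mm higher. Moves with the gate, 40 mm in height between the stops; push the higher pad down.
- pad_right (a point): The same for the right (-y) finger pad.
- release (a joint): Travel of the release plunger, m: 0 = up (its steel blade stands 19 mm up out of the lane floor and holds the knobs back), 0.028 = at its lower stop. The blade is out of the way from 0.021 on. Springs back up when let go; takes about 1.2 N to start and 4.3 N at the stop.
- cap_top (a point): Centre of the top of the release cap: grey plastic disc 40 mm across on a steel stem, beside the lane's left wall, 65 mm beyond and 75 mm left of the gate's middle, 165 mm above the bench when up; it is pressed straight down and moves with the plunger. Kept down, the three knobs take about 2 s to run out.
- knob0_center (a point): Centre of the first ball knob (lacquered beech, 32 mm diameter, loose), the lowest in the lane, resting on the blade.
- knob1_center (a point): Centre of the second ball knob, same size, behind the first.
- knob2_center (a point): Centre of the third ball knob, same size, the highest in the lane.
- tray_left (a point): Centre of the rubber floor of the left (+y) tray, inside 126 x 125 mm, walls up to 67 mm above the bench; floor 14 mm above the bench.
- tray_right (a point): The same for the right (-y) tray.
- jar: Bystander: clear jar of 56 mm diameter, 75 mm high, on the base board behind the left chute. Origin: under its centre.
- tape: Bystander: black tape measure 62 x 34 x 60 mm, on the base board behind the right chute. Origin: under its centre.
- hinge: Bystander: steel cup hinge, 92 mm long, 12 mm high, on the base board behind the right tray. Origin: under its cup, arm along its x.
- pencil: Bystander: flat yellow carpenter's pencil 110 mm long, 7 mm high, on the base board behind the left tray. Origin: under its centre.
- level: Bystander: aluminium spirit level 250 x 26 x 55 mm, standing on edge at the right of the bench. Origin: under its centre.
- screwdriver: Bystander: screwdriver about 200 mm long, lying at the left of the bench, along x. Origin: underside, near its middle.

How it is judged (in metres and radians):
On the way, in this order (a step that is already met when the one before it is completed fails the run):
1. the gate leans on its other stop while all three knobs still wait in the lane (distance of pad_left from where it was at the start of the episode above 0.0208 m and (value of joint gate above 0.15 rad or value of joint gate below -0.15 rad) and x of each of knob0_center, knob1_center, knob2_center in the frame of feeder above 0.06 m), for 0.2 s.
2. the release cap is pressed down with the fingers (value of joint release above 0.02 m and contact force between the fingers and release above 0.5 N), for 0.2 s.
At the end, for the whole second after the job is handed in: The gate leans on the stop opposite to where it started (beyond 0.15 rad), all three knobs lie in the tray on its low side, practically at rest (below 0.05 m/s), and the release cap is up again (within 4 mm) (distance of pad_left from where it was at the start of the episode above 0.0208 m and ((value of joint gate below -0.15 rad and y of each of knob0_center, knob1_center, knob2_center in the frame of feeder above 0.207 m and z of each of knob0_center, knob1_center, knob2_center in the frame of feeder below 0.045 m and x of knob0_center in the frame of feeder between -0.066 and 0.066 m and x of knob1_center in the frame of feeder between -0.066 and 0.066 m and x of knob2_center in the frame of feeder between -0.066 and 0.066 m) or (value of joint gate above 0.15 rad and y of each of knob0_center, knob1_center, knob2_center in the frame of feeder below -0.207 m and z of each of knob0_center, knob1_center, knob2_center in the frame of feeder below 0.045 m and x of knob0_center in the frame of feeder between -0.066 and 0.066 m and x of knob1_center in the frame of feeder between -0.066 and 0.066 m and x of knob2_center in the frame of feeder between -0.066 and 0.066 m)) and value of joint release below 0.004 m and linear speed of each of knob0, knob1, knob2 below 0.05 m/s); the robot touches nothing.
It fails at once if a knob is touched by the robot (contact force between any of the fingers, the arm and knob0 above 0.3 N or contact force between any of the fingers, the arm and knob1 above 0.3 N or contact force between any of the fingers, the arm and knob2 above 0.3 N).
It fails at once if a knob is lifted (height (world z) of any of knob0_center, knob1_center, knob2_center above 0.19 m).
It fails at once if a bystander is moved by more than 20 mm (distance of any of jar, tape, hinge, pencil, level, screwdriver from where it was at the start of the episode above 0.02 m).
It also fails if it takes over 40 s, if anything falls off the work surface, if the arm or the gripper's body presses on something with over 40 N, if the wrist force passes 120 N, or if a joint passes its speed limit or range.

### The arm

A 7-joint arm with a two-finger parallel gripper is mounted at the origin on the work surface. World frame = base frame: x ahead of the robot, y to its left, z up, the work surface at z = 0. Lengths are in m, angles in degrees, forces in N, time in s.
With the tool pointing down it reaches from about 0.4 to 0.85 m from the base axis. Payload 4.4 kg.
Tool frame: the origin (TCP) lies on the centre line of the jaws, within the pads' length; the fingertips stand 22 mm ahead of it and the grasp point (between the pads) lies 3 mm ahead of it; z points along the fingers, y is the direction in which the jaws open and shut (so a half turn about z gives the same grasp; the last joint's range is limited). The gripper opens to 94 mm and grips with 3 to 60 N. Pads are 16 mm wide; open, the fingers measure 119 mm over their backs; the gripper's body (75 mm by 177 mm) begins 78 mm behind the grasp point.
Start: joints at [69.912, 36.005, 2.206, 86.941, -1.547, 57.084, -1.146], TCP at [0.183, -0.624, 0.195] pointing down, gripper open.
Joint ranges: [-175.42, 175.42], [-21.48, 121.26], [-71.46, 75.88], [10.55, 141.38], [-63.04, 243.04], [13.31, 113.54], [-168.57, 168.57]. Speed limits (degrees/s): [147.25, 147.25, 180, 180, 180, 180, 180].

### API

Orientations are given as a 3x3 rotation matrix whose columns are the frame's x, y, z axes.
In Python, from station import get_state, grab_frame, sign_off gives the robot as it stands. The module is installed in compiled form; this text tells all that it offers.
- The arm moves only by the tool servo_tool, never from a script. Its argument "steps" is a list that holds one entry, the list of rows, each a list of 7 numbers: the turn, a rotation vector about the tool's x, y, z in rad, then the shift along the tool's x, y, z in cm, then the closure, from 0 (fully open) to 1 (shut). In form: [[[wx, wy, wz, dx, dy, dz, fingers], ...]]. A call has 1 to 20 rows; each row is the pose to reach, as a shift and turn from the pose commanded when the call began, along the tool's axes at that moment; what a row does not reach only later rows make up. A row lasts 1/10 s, in which the tool goes at most 50 mm and 8.59 degrees, less where a joint would pass 70% of its speed; a pose out of reach is approached as far as the arm can. A call with a gripper value outside its range is refused whole. The fingers move at their own pace and stop on an object; the grip force is fixed at half the most. Time passes only in rows, so rows that repeat a pose let the fingers close. It gives the time, the measured TCP pose, the force and the opening at its end, in the units of the state.
- get_state(): the state, without advancing time (a new reading comes with each control period).
- grab_frame(name): name is "side" or "top"; returns a dict with "img" (384x512x3 uint8, red, green, blue), "fov_y" (degrees; the focal length in pixels is half the picture's height over the tangent of half this angle, whatever the lens; pixels are square), "cx", "cy" (the principal point, pixels), "R" (3x3) and "t" (3): a world point X has camera coordinates R X + t. Camera axes: x right, y down, z forward; pixel columns grow to the right and rows downward; lengths in m; the calibration is good to about 2 mm. A picture is of the moment at which its call begins. There is no depth.
- sign_off(): hands the job in, once; it reports no verdict.
The state is a dict: "clock": time; "joints": joint angles; "joint_velocities": joint speeds; "tau": joint torques, N m; "position": TCP position; "tool_rot": TCP orientation; "contact_force": force on the tool from outside, world axes, zero at the start; "ft_torque": the same for the moment, N m; "grip_width": finger opening in m.
Only numpy, scipy, OpenCV 4.12 (cv2) and the standard library are available. Lean on these libraries where they do the work, as an engineer would, in place of code of your own. Each camera call takes 0.05 s, during which the arm holds its last target. There are 200 camera calls.

## Working session

There is one attempt and no reset: what is moved stays moved. The work goes in short steps, Python scripts to look and compute and a tool call to move; the robot and the scene stay as the last step left them, time stands still between calls to the robot, and variables do not carry over. Pictures are saved under pics/ and viewed, about 8 in all and at most 12, crops included, and the job is handed in when it is done.

Besides the shell and the picture viewer there is one more tool, called after ">>>" by a JSON object that holds its "api" and its "payload", one argument or row to a line. servo_tool: Moves the arm, as the interface text tells. Its arguments: {"type":"object","properties":{"steps":{"type":"array","items":{"type":"array","items":{"type":"array","items":{"type":"number"}}}}},"required":["steps"]}

```bash
mkdir -p pics && python3 - <<'E'
from station import get_state, grab_frame
import cv2,numpy as np,pickle
s=get_state();print(s['clock'],s['position'],np.round(s['tool_rot'],3).tolist())
for n in('side','top'):
    f=grab_frame(n);pickle.dump(f,open(n+'.pkl','wb'));print(n,f['fov_y'],f['cx'],f['cy'],np.round(f['R'],3).tolist(),np.round(f['t'],3))
    cv2.imwrite(f'pics/{n}0.png',cv2.resize(f['img'][:,:,::-1],(800,600)))
E
```

```text
0.0 [ 0.18247016 -0.6231621   0.19437229] [[0.96, 0.281, -0.001], [0.281, -0.96, 0.002], [-0.0, -0.002, -1.0]]
side 42.529288815935175 255.55445206534125 188.15931267879796 [[0.998, -0.062, -0.011], [-0.054, -0.742, -0.669], [0.034, 0.668, -0.743]] [-0.6    0.127  1.657]
top 52.68219135043625 258.7573982006205 191.5878839277058 [[0.009, -1.0, 0.004], [-0.995, -0.009, -0.103], [0.103, -0.003, -0.995]] [-0.002  0.617  1.253]
```

View pics/side0.png

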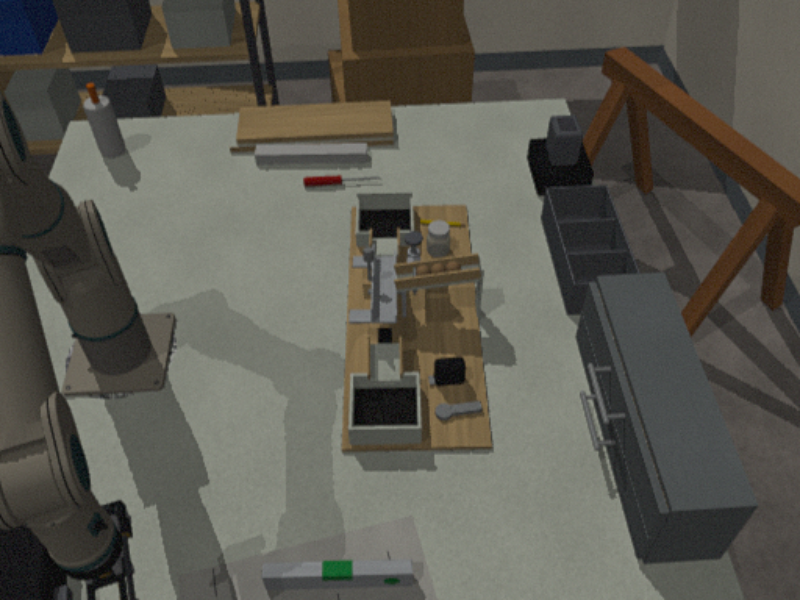

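View pics/top0.png

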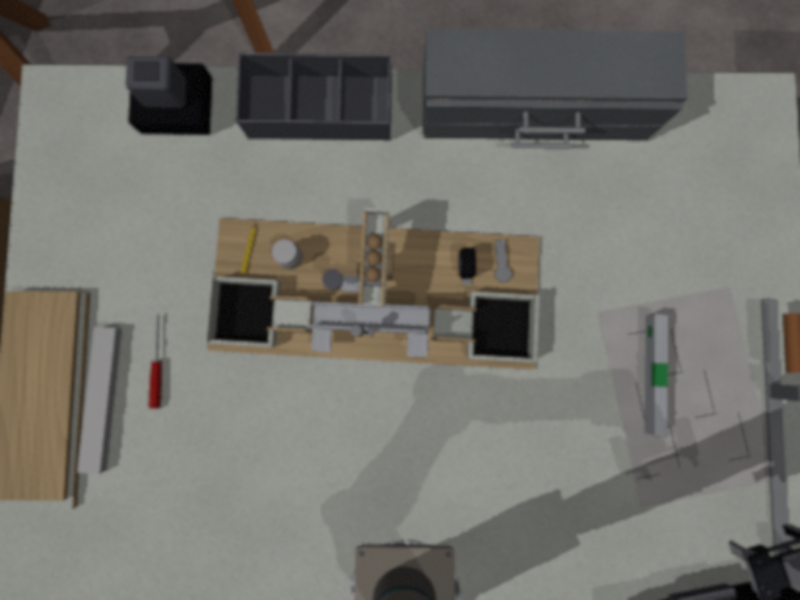

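```bash
cat > h.py <<'E'
import numpy as np,pickle,cv2
def foc(f): return 192/np.tan(np.radians(f['fov_y']/2))
def ray(f,u,v):
    R=np.array(f['R']);t=np.array(f['t'])
    d=R.T@np.array([(u-f['cx'])/foc(f),(v-f['cy'])/foc(f),1]);return -R.T@t,d
def onz(f,u,v,z):
    c,d=ray(f,u,v);return c+d*(z-c[2])/d[2]
def proj(f,X):
    p=np.array(f['R'])@X+np.array(f['t']);return np.array([f['cx'],f['cy']])+foc(f)*p[:2]/p[2]
def tri(fa,a,fb,b):
    A=[];B=[]
    for f,p in((fa,a),(fb,b)):
        c,d=ray(f,*p);d/=np.linalg.norm(d);P=np.eye(3)-np.outer(d,d);A.append(P);B.append(P@c)
    return np.linalg.lstsq(np.vstack(A),np.hstack(B),rcond=None)[0]
def crop(f,x0,y0,x1,y1,k,name): cv2.imwrite(name,cv2.resize(f['img'][y0:y1,x0:x1,::-1],None,fx=k,fy=k,interpolation=cv2.INTER_CUBIC))
E
python3 - <<'E'
from h import *
T=pickle.load(open('top.pkl','rb'));S=pickle.load(open('side.pkl','rb'))
for u,v in((220,218),(541,236),(537,366),(208,350)): print(np.round(onz(T,u/1.5625,v/1.5625,.012),3))
print()
for u,v in((351,207),(467,206),(491,446),(343,446)): print(np.round(onz(S,u/1.5625,v/1.5625,.012),3))
crop(T,130,130,350,240,3.6,'pics/t1.png');crop(S,210,115,320,290,3.4,'pics/s1.png')
E
```

```text
[0.794 0.407 0.012]
[ 0.761 -0.293  0.012]
[ 0.479 -0.28   0.012]
[0.507 0.421 0.012]

[0.505 0.419 0.012]
[0.797 0.401 0.012]
[ 0.76  -0.289  0.012]
[ 0.476 -0.269  0.012]
```

View pics/t1.png

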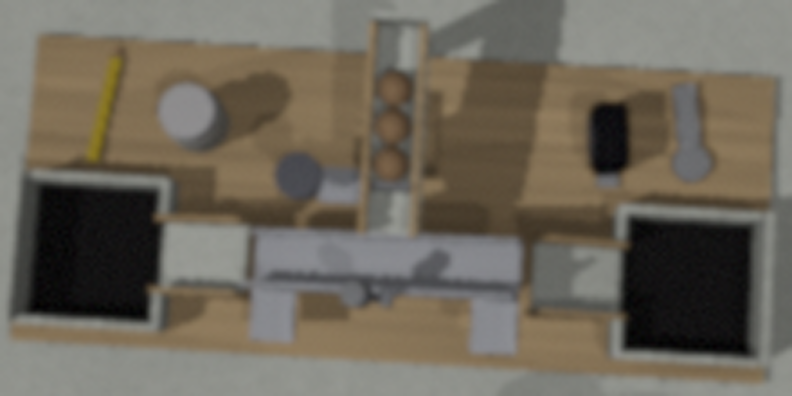

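View pics/s1.png

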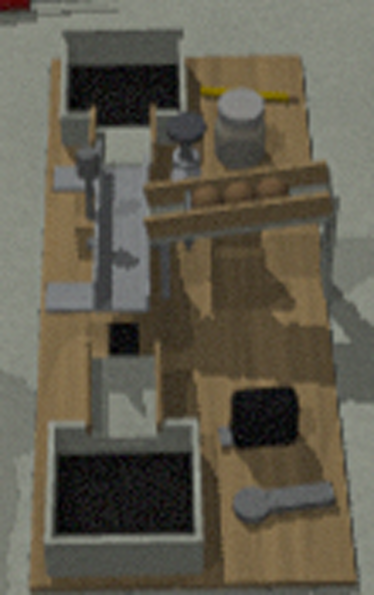

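```bash
python3 - <<'E'
from h import *
T=pickle.load(open('top.pkl','rb'));S=pickle.load(open('side.pkl','rb'))
t=lambda u,v:(130+u/3.6,130+v/3.6)
s=lambda u,v:(210+u/3.4,115+v/3.4)
for n,a,b in(('L+',(250,338),(54,167)),('L-',(294,341),(53,190)),('R+',(470,352),(48,283)),('R-',(516,354),(45,310)),('cap',(300,175),(186,126)),('weight',(355,290),(90,148))):
    print(n,np.round(tri(T,t(*a),S,s(*b)),3))
# feeder from board fit
c=np.array([[.7955,.404],[.7605,-.291],[.4775,-.2745],[.506,.42]])
y=((c[0]+c[3])-(c[1]+c[2]));y/=np.linalg.norm(y);x=np.array([y[1],-y[0]])
m=c.mean(0);print('yaw',np.degrees(np.arctan2(x[1],x[0])),'board centre',m)
for off in(.06,.065,.07,.075):
    o=m-off*x
    F=lambda p,z:np.array([*(o+p[0]*x+p[1]*y),z])
    print(off,np.round(o,4),'capT',(proj(T,F((.065,.075),.165))-130)*3.6,'S',(proj(S,F((.065,.075),.165))-[210,115])*3.4)
    for i in(1,-1):
      for z in(.069,.109): print('pad',i,z,(proj(T,F((-.052,.1*i),z))-130)*3.6,(proj(S,F((-.052,.1*i),z))-[210,115])*3.4)
for u,v in((30,172),(172,178),(163,328),(12,322),(618,205),(772,212),(768,362),(612,355)):print(np.round(onz(T,*t(u,v),.067),3))
E
```

```text
L+ [0.508 0.193 0.062]
L- [0.506 0.153 0.069]
R+ [ 0.499 -0.002  0.103]
R- [ 0.496 -0.042  0.11 ]
cap [0.642 0.14  0.163]
weight [0.546 0.091 0.187]
yaw -2.6165903862184514 board centre [0.634875 0.064625]
0.06 [0.5749 0.0674] capT [300.84890332 172.12461423] S [186.96286197 124.99521073]
pad 1 0.069 [275.9757687  316.07744133] [ 72.94176446 177.56328065]
pad 1 0.109 [269.95363006 314.42461991] [ 71.08380831 150.02962712]
pad -1 0.069 [501.1728742  328.47456318] [ 69.6284848  327.20824757]
pad -1 0.109 [502.62905432 327.23315185] [ 67.54986434 300.16203911]
0.065 [0.5699 0.0676] capT [300.44552436 178.11008745] S [181.87673465 125.09497743]
pad 1 0.069 [275.58927677 321.71884245] [ 68.11156736 177.65848162]
pad 1 0.109 [269.5517144  320.25272365] [ 66.16943047 150.12623398]
pad -1 0.069 [500.87985126 334.12223876] [ 64.39505737 327.31285937]
pad -1 0.109 [502.32691991 333.06795357] [ 62.2174705  300.26835916]
0.07 [0.5649 0.0678] capT [300.04178595 184.10089447] S [176.79051059 125.19474604]
pad 1 0.069 [275.20246368 327.36493142] [ 63.28128303 177.75368432]
pad 1 0.109 [269.14945366 326.08583133] [ 61.25496232 150.22284262]
pad -1 0.069 [500.58658478 339.77460834] [ 59.16152754 327.41747322]
pad -1 0.109 [502.02452605 338.90776601] [ 56.88497035 300.37468133]
0.075 [0.56  0.068] capT [299.63768759 190.09704242] S [171.7041898  125.29451654]
pad 1 0.069 [274.81532902 333.01571408] [ 58.45091148 177.84888874]
pad 1 0.109 [268.74684739 331.92394941] [ 56.34040388 150.31945304]
pad -1 0.069 [500.29307446 345.43167777] [ 53.92789532 327.52208911]
pad -1 0.109 [501.72187238 344.75259565] [ 51.5523639  300.48100561]
[0.655 0.393 0.067]
[0.65  0.266 0.067]
[0.516 0.27  0.067]
[0.52  0.404 0.067]
[ 0.63  -0.134  0.067]
[ 0.625 -0.272  0.067]
[ 0.491 -0.267  0.067]
[ 0.496 -0.129  0.067]
```

The gate's right pad is the high one (z about 0.106, left pad about 0.065), so the gate value is negative. I'll push pad_right down at about (0.512, -0.03). First I go above it, jaws shut and aligned along world x.

>>> {"api": "servo_tool", "payload": {
  "steps": [
    [[0,0,0,0,0,-4,1],[0,0,-0.07,2.7,-2.6,-5.6,1],[0,0,-0.14,5.4,-5.3,-5.6,1],[0,0,-0.21,8,-7.9,-5.6,1],[0,0,-0.29,10.7,-10.6,-5.6,1],[0,0,-0.36,13.4,-13.2,-5.6,1],[0,0,-0.43,16.1,-15.9,-5.6,1],[0,0,-0.5,18.8,-18.5,-5.6,1],[0,0,-0.57,21.5,-21.2,-5.6,1],[0,0,-0.64,24.2,-23.8,-5.6,1],[0,0,-0.72,26.8,-26.5,-5.6,1],[0,0,-0.79,29.5,-29.1,-5.6,1],[0,0,-0.86,32.2,-31.8,-5.6,1],[0,0,-0.93,34.9,-34.4,-5.6,1],[0,0,-1.0,37.6,-37.1,-5.6,1],[0,0,-1.07,40.2,-39.7,-5.6,1],[0,0,-1.14,42.9,-42.4,-5.6,1],[0,0,-1.22,45.6,-45,-5.6,1],[0,0,-1.287,48.3,-47.7,-5.6,1],[0,0,-1.287,48.3,-47.7,-5.6,1]]
  ]
}}

```text
clock: 2.1
position: [0.5141, -0.0243, 0.2513]
tool_rot: [[-0.01, 1.0, 0.002], [1.0, 0.01, 0.004], [0.004, 0.002, -1.0]]
contact_force: [-1.1, -0.5, 0.2]
grip_width: 0.0004
```

>>> {"api": "servo_tool", "payload": {
  "steps": [
    [[0,0,0,0,0,3,1],[0,0,0,0,0,6,1],[0,0,0,0,0,8,1],[0,0,0,0,0,8,1],[0,0,0,0,0,8,1]]
  ]
}}

```text
clock: 2.6
position: [0.512, -0.0308, 0.1714]
tool_rot: [[-0.0, 1.0, -0.001], [1.0, 0.0, -0.0], [-0.0, -0.001, -1.0]]
contact_force: [-0.3, -0.4, 0.7]
grip_width: 0.0004
```

```bash
python3 - <<'E'
from station import get_state, grab_frame
from h import *
s=get_state();print(s['clock'],s['position'],np.round(s['tool_rot'],3).tolist(),s['contact_force'],s['grip_width'])
T=grab_frame('top');S=grab_frame('side')
a=np.vstack([cv2.resize(T['img'][150:250,180:320,::-1],(700,300),interpolation=3)*1,cv2.resize(S['img'][130:230,210:310,::-1],(700,300),interpolation=3)])
h=cv2.resize(T['img'][150:250,180:300,::-1],(398,332),interpolation=3),cv2.resize(S['img'][130:230,205:325,::-1],(398,332),interpolation=3)
cv2.imwrite('pics/a.png',np.hstack(h))
E
```

```text
2.6 [ 0.5120112  -0.03079075  0.17144401] [[-0.0, 1.0, -0.001], [1.0, 0.0, -0.0], [-0.0, -0.001, -1.0]] [-0.28185988 -0.37063271  0.6838392 ] 0.00041191690548549574
```

View pics/a.png

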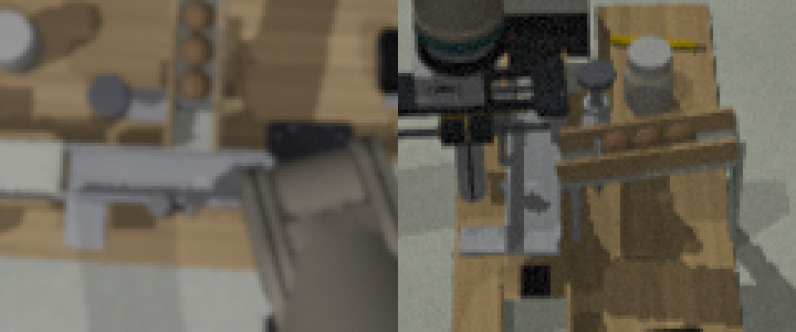

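The picture shows the fingertips at (470,200) in the right half, about 4 cm above the high right pad at (485,240). I shift 5 mm forward and push down.

>>> {"api": "servo_tool", "payload": {
  "steps": [
    [[0,0,0,0,0.5,1.5,1],[0,0,0,0,0.5,3,1],[0,0,0,0,0.5,3.7,1],[0,0,0,0,0.5,4.3,1],[0,0,0,0,0.5,4.8,1],[0,0,0,0,0.5,5.3,1],[0,0,0,0,0.5,5.8,1],[0,0,0,0,0.5,6.3,1],[0,0,0,0,0.5,6.8,1],[0,0,0,0,0.5,7.2,1],[0,0,0,0,0.5,7.2,1],[0,0,0,0,0.5,7.2,1]]
  ]
}}

```text
clock: 3.9
position: [0.5171, -0.0302, 0.0992]
tool_rot: [[-0.001, 1.0, -0.0], [1.0, 0.001, 0.0], [0.0, -0.0, -1.0]]
contact_force: [0.2, 0.7, 0.1]
grip_width: 0.0008
```

>>> {"api": "servo_tool", "payload": {
  "steps": [
    [[0,0,0,0,0,-3,1],[0,0,0,0,0,-7,1],[0,0,0,0,0,-11,1],[0,0,0,0,0,-12,1],[0,0,0,0,0,-12,1]]
  ]
}}

```text
clock: 4.4
position: [0.5184, -0.0304, 0.221]
tool_rot: [[-0.001, 1.0, 0.004], [1.0, 0.001, -0.001], [-0.001, 0.004, -1.0]]
contact_force: [0.2, -0.0, -0.1]
grip_width: 0.0009
```

```bash
python3 - <<'E'
from station import get_state, grab_frame
from h import *
s=get_state();print(s['clock'],s['position'],s['contact_force'])
T=grab_frame('top');S=grab_frame('side')
h=cv2.resize(T['img'][150:250,180:300,::-1],(398,332),interpolation=3),cv2.resize(S['img'][130:230,205:325,::-1],(398,332),interpolation=3)
cv2.imwrite('pics/b.png',np.hstack(h))
E
```

```text
4.4 [ 0.5184064  -0.03043754  0.22095019] [ 0.22176174 -0.0227993  -0.07464847]
```

View pics/b.png

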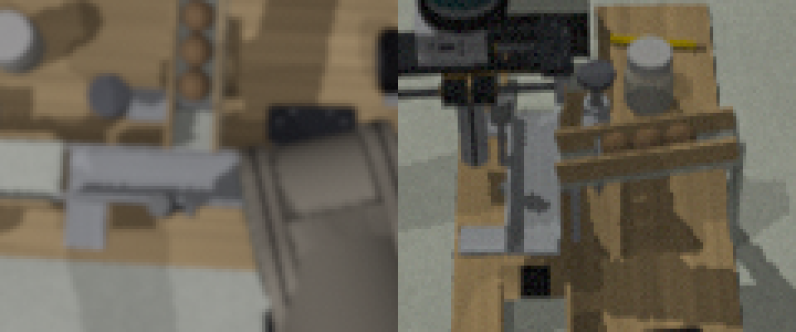

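The gate looks unchanged. I'll project the fingertip into both views to check.

```bash
python3 - <<'E'
from h import *
from station import grab_frame
T=pickle.load(open('top.pkl','rb'));S=pickle.load(open('side.pkl','rb'))
q=lambda X:(np.round((proj(T,np.array(X))-[180,150])*3.32),np.round((proj(S,np.array(X))-[205,130])*3.32))
print('tip a',q((.512,-.031,.149)),'tip b',q((.518,-.030,.199)),'pushed',q((.517,-.030,.077)))
for z in(.069,.089,.109): print(z,'R',q((.518,-.027,z)),'L',q((.523,.167,z)))
T2=grab_frame('top');S2=grab_frame('side')
for n,a,b in(('t',T,T2),('s',S,S2)): 
    h=np.hstack([cv2.resize(i['img'][(150 if n=='t' else 150):,:,::-1][:90,(200 if n=='t' else 210):][:,:100],(400,360),interpolation=3) for i in(a,b)]);cv2.imwrite(f'pics/c{n}.png',h)
cv2.imwrite('pics/c.png',cv2.resize(np.vstack([cv2.imread('pics/ct.png'),cv2.imread('pics/cs.png')]),(667,600)))
E
```

```text
tip a (array([300., 241.]), array([ 74., 217.])) tip b (array([301., 233.]), array([ 77., 180.])) pushed (array([296., 238.]), array([ 83., 264.]))
0.069 R (array([293., 237.]), array([ 84., 267.])) L (array([ 91., 230.]), array([ 84., 126.]))
0.089 R (array([294., 236.]), array([ 83., 254.])) L (array([ 88., 229.]), array([ 83., 112.]))
0.109 R (array([294., 236.]), array([ 82., 241.])) L (array([ 86., 229.]), array([82., 99.]))
```

View pics/c.png

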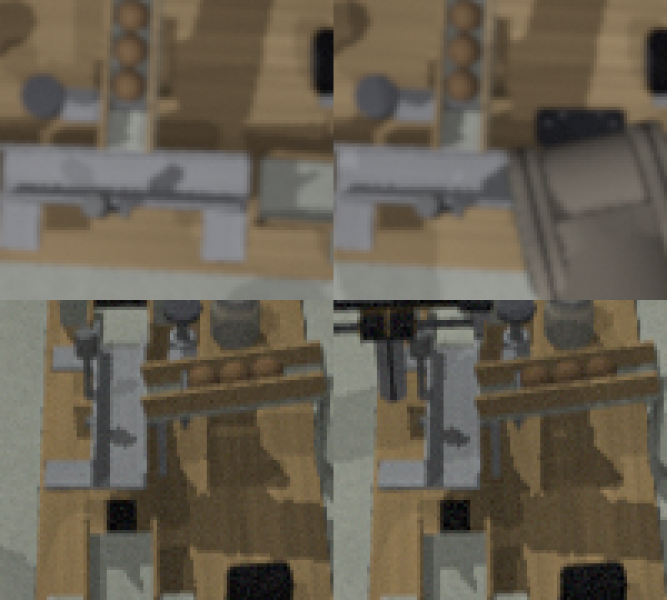

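The calibration check puts the visible fingertip about 15 px higher than predicted. The shut fingertips therefore seem to end roughly 20 mm higher than assumed, the push stopped short of level and the gate fell back. I'll push deeper in stages and watch the force.

>>> {"api": "servo_tool", "payload": {
  "steps": [
    [[0,0,0,0,0,4,1],[0,0,0,0,0,8,1],[0,0,0,0,0,10,1],[0,0,0,0,0,11,1],[0,0,0,0,0,12,1],[0,0,0,0,0,12.5,1],[0,0,0,0,0,13,1],[0,0,0,0,0,13,1],[0,0,0,0,0,13,1]]
  ]
}}

```text
clock: 5.5
position: [0.5177, -0.0303, 0.0898]
tool_rot: [[-0.001, 1.0, 0.001], [1.0, 0.001, 0.0], [0.0, 0.001, -1.0]]
contact_force: [-0.5, 1.0, -0.8]
grip_width: 0.0006
```

```bash
python3 - <<'E'
from station import get_state, grab_frame
from h import *
s=get_state();print(s['clock'],s['position'],s['contact_force'])
T=grab_frame('top');S=grab_frame('side')
h=cv2.resize(T['img'][150:250,180:300,::-1],(398,332),interpolation=3),cv2.resize(S['img'][130:230,205:325,::-1],(398,332),interpolation=3)
cv2.imwrite('pics/d.png',np.hstack(h))
E
```

```text
5.5 [ 0.51770376 -0.03026724  0.08982294] [-0.45084778  0.99568475 -0.7680403 ]
```

View pics/d.png

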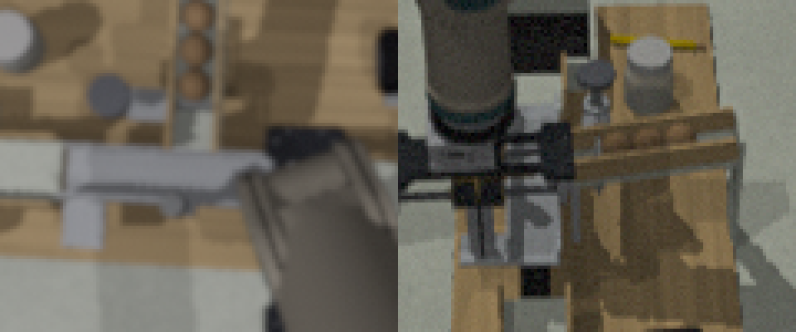

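The right pad has come down about 10 of 26 px, so it is not yet level. I push further.

>>> {"api": "servo_tool", "payload": {
  "steps": [
    [[0,0,0,0,0,0.4,1],[0,0,0,0,0,0.8,1],[0,0,0,0,0,1.2,1],[0,0,0,0,0,1.5,1],[0,0,0,0,0,1.5,1],[0,0,0,0,0,1.5,1]]
  ]
}}

```text
clock: 6.2
position: [0.5171, -0.0303, 0.0741]
tool_rot: [[-0.001, 1.0, -0.0], [1.0, 0.001, 0.0], [0.0, -0.0, -1.0]]
contact_force: [-0.3, -0.2, -0.9]
grip_width: 0.0005
```

>>> {"api": "servo_tool", "payload": {
  "steps": [
    [[0,0,0,0,0,-3,1],[0,0,0,0,0,-7,1],[0,0,0,0,0,-11,1],[0,0,0,0,0,-15,1],[0,0,0,0,0,-17,1],[0,0,0,0,0,-17,1]]
  ]
}}

```text
clock: 6.8
position: [0.5193, -0.0302, 0.2475]
tool_rot: [[-0.001, 1.0, 0.007], [1.0, 0.001, -0.0], [-0.001, 0.007, -1.0]]
contact_force: [0.2, -0.3, -0.2]
grip_width: 0.0003
```

```bash
python3 - <<'E'
from station import get_state, grab_frame
from h import *
s=get_state();print(s['clock'],s['position'],s['contact_force'])
T=grab_frame('top');S=grab_frame('side')
h=cv2.resize(T['img'][150:250,180:300,::-1],(398,332),interpolation=3),cv2.resize(S['img'][130:230,205:325,::-1],(398,332),interpolation=3)
cv2.imwrite('pics/e.png',np.hstack(h))
E
```

```text
6.8 [ 0.51934051 -0.03019042  0.2474903 ] [ 0.15980314 -0.34725359 -0.24603584]
```

View pics/e.png

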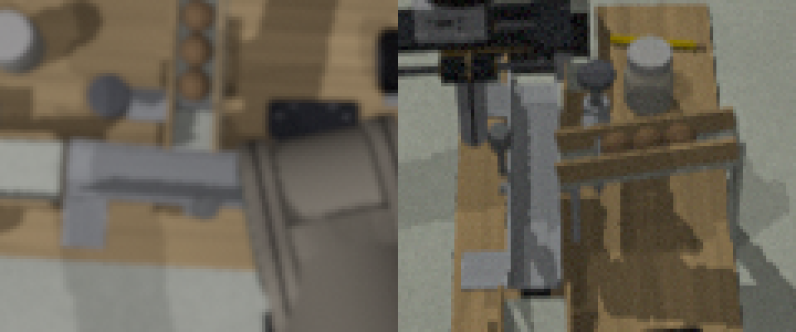

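The gate has flipped: the trough's right end is now at its low position (row 288, was 253), and the three knobs still wait at columns 185–210 of the left half. Next I move over the cap at about (0.642, 0.139).

>>> {"api": "servo_tool", "payload": {
  "steps": [
    [[0,0,0,3.4,2.5,0,1],[0,0,0,6.8,5,0,1],[0,0,0,10.2,7.5,0,1],[0,0,0,13.6,10,0,1],[0,0,0,16.9,12.4,0,1],[0,0,0,16.9,12.4,0,1],[0,0,0,16.9,12.4,3,1],[0,0,0,16.9,12.4,5.5,1],[0,0,0,16.9,12.4,5.5,1],[0,0,0,16.9,12.4,5.5,1]]
  ]
}}

```text
clock: 7.9
position: [0.6402, 0.1381, 0.1883]
tool_rot: [[-0.001, 1.0, -0.002], [1.0, 0.001, -0.001], [-0.001, -0.002, -1.0]]
contact_force: [-0.1, -0.0, 0.8]
grip_width: 0.0004
```

```bash
python3 - <<'E'
from station import get_state, grab_frame
from h import *
s=get_state();print(s['clock'],s['position'],s['contact_force'])
T=grab_frame('top');S=grab_frame('side')
h=cv2.resize(T['img'][150:250,180:300,::-1],(398,332),interpolation=3),cv2.resize(S['img'][110:210,205:325,::-1],(398,332),interpolation=3)
cv2.imwrite('pics/f.png',np.hstack(h))
E
```

```text
7.9 [0.64023209 0.1380578  0.18831238] [-0.11350244 -0.03798183  0.81632603]
```

View pics/f.png

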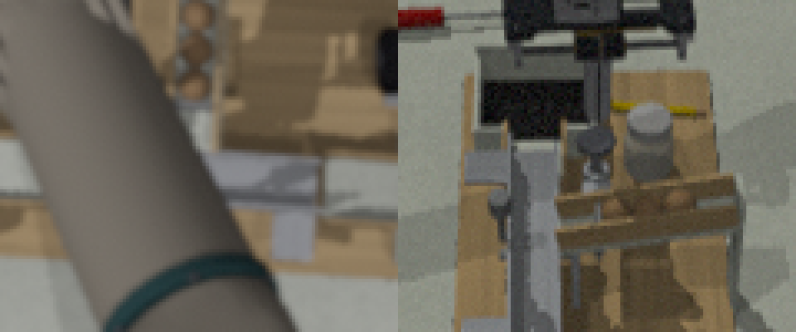

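The fingertip at (597,128) stands just above the cap at (595,140). I press down in stages.

>>> {"api": "servo_tool", "payload": {
  "steps": [
    [[0,0,0,0,0,1,1],[0,0,0,0,0,2,1],[0,0,0,0,0,3,1],[0,0,0,0,0,4,1],[0,0,0,0,0,4.6,1],[0,0,0,0,0,4.6,1],[0,0,0,0,0,4.6,1]]
  ]
}}

```text
clock: 8.7
position: [0.6407, 0.1386, 0.1433]
tool_rot: [[-0.001, 1.0, -0.001], [1.0, 0.001, -0.0], [-0.0, -0.001, -1.0]]
contact_force: [-0.9, 0.3, 3.1]
grip_width: 0.0007
```

```bash
python3 - <<'E'
from station import get_state, grab_frame
from h import *
s=get_state();print(s['clock'],s['position'],s['contact_force'])
T=grab_frame('top');S=grab_frame('side')
h=cv2.resize(T['img'][150:250,180:300,::-1],(398,332),interpolation=3),cv2.resize(S['img'][110:210,205:325,::-1],(398,332),interpolation=3)
cv2.imwrite('pics/g.png',np.hstack(h))
E
```

```text
8.7 [0.64073909 0.1386046  0.1433126 ] [-0.94901556  0.28725021  3.091317  ]
```

View pics/g.png

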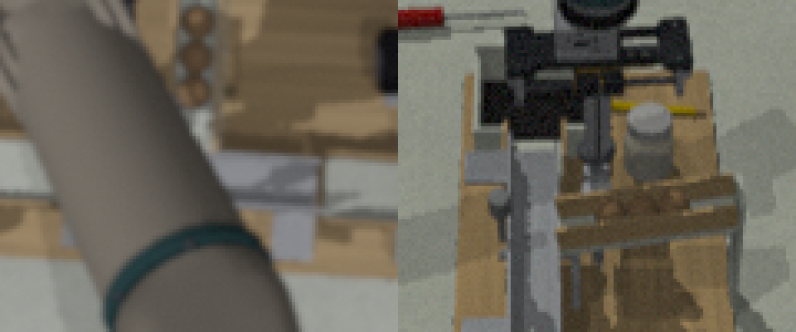

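The force of 3.1 N means roughly 17 mm of travel. I continue to the stop and hold.

>>> {"api": "servo_tool", "payload": {
  "steps": [
    [[0,0,0,0,0,0.8,1],[0,0,0,0,0,1.1,1],[0,0,0,0,0,1.1,1],[0,0,0,0,0,1.1,1],[0,0,0,0,0,1.1,1],[0,0,0,0,0,1.1,1],[0,0,0,0,0,1.1,1],[0,0,0,0,0,1.1,1],[0,0,0,0,0,1.1,1],[0,0,0,0,0,1.1,1]]
  ]
}}

```text
clock: 9.8
position: [0.6415, 0.1389, 0.1325]
tool_rot: [[-0.001, 1.0, 0.001], [1.0, 0.001, 0.0], [0.0, 0.001, -1.0]]
contact_force: [2.3, -1.0, 3.7]
grip_width: 0.0001
```

>>> {"api": "servo_tool", "payload": {
  "steps": [
    [[0,0,0,0,0,0.2,1],[0,0,0,0,0,0.2,1],[0,0,0,0,0,0.2,1],[0,0,0,0,0,0.2,1],[0,0,0,0,0,0.2,1],[0,0,0,0,0,0.2,1],[0,0,0,0,0,0.2,1],[0,0,0,0,0,0.2,1],[0,0,0,0,0,0.2,1],[0,0,0,0,0,0.2,1],[0,0,0,0,0,0.2,1],[0,0,0,0,0,0.2,1],[0,0,0,0,0,0.2,1],[0,0,0,0,0,0.2,1],[0,0,0,0,0,0.2,1],[0,0,0,0,0,0.2,1],[0,0,0,0,0,0.2,1],[0,0,0,0,0,0.2,1],[0,0,0,0,0,0.2,1],[0,0,0,0,0,0.2,1]]
  ]
}}

```text
clock: 11.8
position: [0.641, 0.1388, 0.1303]
tool_rot: [[-0.001, 1.0, -0.0], [1.0, 0.001, 0.0], [0.0, -0.0, -1.0]]
contact_force: [2.8, 0.6, 4.3]
grip_width: 0.0008
```

```bash
python3 - <<'E'
from station import get_state, grab_frame
from h import *
s=get_state();print(s['clock'],s['position'],s['contact_force'])
T=grab_frame('top');S=grab_frame('side')
h=cv2.resize(T['img'][150:250,210:350,::-1],(398,284),interpolation=3),cv2.resize(S['img'][160:290,205:330,::-1],(273,284),interpolation=3)
cv2.imwrite('pics/i.png',np.hstack(h))
E
```

```text
11.8 [0.64098939 0.13883029 0.1302754 ] [2.7993245  0.61917955 4.28627   ]
```

View pics/i.png

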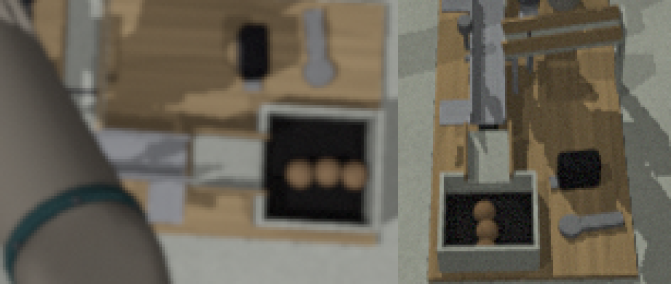

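All three knobs lie in the right tray (columns 300–352, row 175, left half). I let the cap up and retreat straight up.

>>> {"api": "servo_tool", "payload": {
  "steps": [
    [[0,0,0,0,0,-1,1],[0,0,0,0,0,-2,1],[0,0,0,0,0,-3,1],[0,0,0,0,0,-4,1],[0,0,0,0,0,-7,1],[0,0,0,0,0,-10,1],[0,0,0,0,0,-13,1],[0,0,0,0,0,-15,1],[0,0,0,0,0,-15,1],[0,0,0,0,0,-15,1],[0,0,0,0,0,-15,1],[0,0,0,0,0,-15,1]]
  ]
}}

```text
clock: 13.1
position: [0.6402, 0.1384, 0.2787]
tool_rot: [[-0.001, 1.0, -0.003], [1.0, 0.001, -0.001], [-0.001, -0.003, -1.0]]
contact_force: [0.8, 0.4, -0.1]
grip_width: 0.0006
```

```bash
python3 - <<'E'
from station import get_state, grab_frame, sign_off
from h import *
def blobs(f):
    h=cv2.cvtColor(f['img'],cv2.COLOR_RGB2HSV)
    m=cv2.inRange(h,(5,60,50),(20,255,255));return m
prev=None
for k in range(2):
    T=grab_frame('top')
    c=cv2.cvtColor(T['img'],cv2.COLOR_RGB2GRAY)[185:230,300:345].astype(float)  # right tray
    if prev is not None: print('tray diff',np.abs(c-prev).mean(),np.abs(c-prev).max())
    prev=c
T0=pickle.load(open('top.pkl','rb'));S0=pickle.load(open('side.pkl','rb'));S=grab_frame('side')
# bystanders + cap: template match between start and now
def shift(a,b,r):
    x0,y0,x1,y1=r;t=a['img'][y0:y1,x0:x1];w=b['img'][y0-6:y1+6,x0-6:x1+6]
    q=cv2.matchTemplate(w,t,cv2.TM_CCOEFF_NORMED);_,s,_,l=cv2.minMaxLoc(q);return l[0]-6,l[1]-6,round(s,2)
for n,r in dict(tape=(290,156,308,184),hinge=(313,150,332,182),pencil=(152,140,166,178)).items(): print(n,shift(T0,T,r))
for n,r in dict(jar=(272,138,290,166),cap=(258,146,272,160)).items(): print('side',n,shift(S0,S,r))
s=get_state();print(s['clock'],s['position'],s['contact_force'])
E
```

```text
tray diff 1.1767901234567901 9.0
tape (0, 0, 1.0)
hinge (0, 0, 0.68)
pencil (0, 0, 0.58)
side jar (0, 0, 0.96)
side cap (0, 0, 0.96)
13.25 [0.64064252 0.13866567 0.27941887] [-0.38337079 -0.48409829  0.99688086]
```

The cap is back up, and nothing else I could check has moved. I'm handing in.

```bash
python3 -c "
from station import sign_off
print(sign_off())"
```

```text
the job is handed in; nothing more can be done
None
```

The gate now leans right and all three knobs are in the right tray. I handed the job in at about 13.3 s, and the system gave no verdict.

- **Gate:** I pushed the raised right pad down with the shut fingertips. The first push stopped short and the gate fell back. The fingertips seemed to end about 20 mm higher than the description says. A deeper push took it over, and the next picture showed it down on the right with the knobs still waiting in the lane.
- **Release:** I pressed the cap down and held it for about 3 s, at about 4 N. The picture at the end showed all three knobs in the right tray. I then let the cap up and raised the tool to about 11 cm above it.
- **Last checks:**
  - Knobs: two frames of the tray 0.05 s apart differed only by noise.
  - Cap: it matched its starting picture with no shift (score 0.96).
  - Tape and jar: no shift, with good matches.
  - Hinge and pencil: no shift, but weaker matches (0.68 and 0.58), possibly because the arm or its shadow covers them.
- **Not checked:** I did not measure the level and screwdriver; no move was planned near them. I did not look at the gate's lean again after the cap came up.

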